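# Drive the seized slug out of a meter spindle sleeve

### The arm

A 6-joint arm with a two-finger parallel gripper is mounted at the origin on the work surface. World frame = base frame: x ahead of the robot, y to its left, z up, the work surface at z = 0. Lengths are in m, angles in rad, forces in N, time in s.
With the tool pointing down it reaches from about 0.3 to 0.875 m from the base axis. Payload 6.4 kg.
Tool frame: the origin (TCP) lies at the centre of the arm's flange, where the gripper is bolted on; the fingertips stand 173 mm ahead of it and the grasp point (between the pads) lies 155 mm ahead of it; z points along the fingers, x is the direction in which the jaws open and shut, and the axes are right-handed (so a half turn about z gives the same grasp; the last joint's range is limited). The gripper opens to 85 mm and grips with 20 to 120 N. Pads are 22 mm wide; open, the fingers measure 114 mm over their backs; the gripper's body (76 mm by 85 mm) begins 54 mm behind the grasp point. The pads swing forward as they close: fully open they stand 13 mm farther back than shut.
Start: joints at [-1.452, 0.181, 1.607, -0, 1.354, -0.206], TCP at [0.184, -0.545, 0.405] pointing down, gripper open.
Joint ranges: [-2.99, 2.99], [-0.89, 2.07], [0.3, 2.58], [-1.14, 4.28], [0, 2.63], [-3.12, 3.12]. Speed limits (rad/s): [2.57, 2.57, 3.01, 3.14, 3.14, 3.14].

### API

Orientations are given as a unit quaternion [w, x, y, z].
In Python, from bench import ctrl gives the robot as it stands. The module is installed in compiled form; this text tells all that it offers.
- The arm moves only by the tool move_arm, never from a script. Its argument "moves" is a list of rows, each an object of numbers: "gripper": the opening in per cent of the stroke, from 0 (shut) to 100 (fully open); "x", "y", "z": the shift along the tool's x, y, z in cm; "roll": the turn about the tool's z in degrees. In form: [{"gripper": .., "x": .., "y": .., "z": .., "roll": ..}, ...]. A call has 1 to 5 rows; each row shifts and turns the commanded pose from where the row before left it, along the tool's axes as they then stand; what a row does not reach is not made up. A row lasts 1/8 s, in which the tool goes at most 62.5 mm and 10.7 degrees, less where a joint would pass 70% of its speed; a pose out of reach is approached as far as the arm can. A call is refused whole if a number of a shift passes 6.25 or a number of a turn 10.7, either way. A call with a gripper value outside its range is refused whole. The fingers move at their own pace and stop on an object; the grip force is fixed at half the most. Time passes only in rows, so rows that do not move let the fingers close. It gives the time, the measured TCP pose, the force and the opening at its end, in the units of the state.
- ctrl.get_obs(): the state, without advancing time (a new reading comes with each control period).
- ctrl.camera(name): name is "side" or "top" or "wrist"; returns a dict with "img" (420x560x3 uint8, red, green, blue), "fx", "fy", "cx", "cy" (pixels), "world_from_camera" (4x4, takes a point from camera to world coordinates); the wrist camera has in their place "tool_from_camera" (4x4, takes a point from camera to tool coordinates, whose origin is the TCP and whose axes are the tool frame's). Camera axes: x right, y up, looking along -z (the intrinsics and any distortion apply to the point x, -y, -z); pixel columns grow to the right and rows downward; lengths in m; the calibration is good to about 2 mm. The wrist camera is an equidistant fisheye: a pixel r from the principal point sees the ray r / f radians off the axis. A picture is of the moment at which its call begins: read the wrist's pose just before it. There is no depth.
- ctrl.hand_in(): hands the job in, once; it reports no verdict.
The state is a dict: "time_s": time; "q": joint angles; "dq": joint speeds; "joint_efforts": joint torques, N m; "eef_pos": TCP position; "eef_rot": TCP orientation; "wrist_force": force on the tool from outside, world axes, zero at the start; "torque": the same for the moment, N m; "opening": opening from 0.0 (shut) to 1.0 (fully open).
Only numpy, scipy, OpenCV 4.12 (cv2) and the standard library are available. Lean on these libraries where they do the work, as an engineer would, in place of code of your own. Each camera call takes 0.05 s, during which the arm holds its last target. There are 200 camera calls.

### The job

A bronze slug is seized inside the steel sleeve that is clamped upright in the collar on the press-out bridge. Take the long drift, the tallest of the three in the walnut stand, find the sleeve's bore by feel with its pin and push the slug steadily down and out of the bottom into the tray under the bridge, never leaning on the sleeve with more than 40 N. Then draw the drift out and stand it back in its own hole, and leave everything else where it is.

Things in the scene. Friction and masses are not known exactly. Their poses are not given: they have to be found in the camera images.
- drift_handle (a point): Grip point of the long drift: on its axis, 25 mm below its flat top, 45 mm above its shoulder. Handle: smooth steel, diameter 20 mm, 70 mm long, then the shoulder, then the pin. z points up the axis. It stands upright with the shoulder on the stand's ledge, its top 155 mm above the table (the other drifts: 130 and 125). Its own hole is the one it stands in at the start, any of the three.
- long_drift: The long drift, a round steel punch 140 mm long, about 230 g. Origin at the centre of the flat end of its pin, 115 mm below the grip point. The pin is 12 mm in diameter and 70 mm long, with a 1.6 mm 45 degree chamfer at the end.
- drift_stand: Fixed walnut drift stand, 60 mm (its x) by 200 mm (its y), deck top 100 mm above the table, origin at the centre of its underside. Three round holes in a row along its y at -60, 0 and +60 mm: 22.4 mm wide for the handle from 100 down to 85 mm height, then a ledge with a 15 mm hole for the pin; open below.
- short_drift: Short drift, same handle diameter, 45 mm handle and 35 mm pin: too short for this job. Origin at the tip of its pin. Leave it in the stand.
- stub_drift: Stub drift, same handle diameter, 40 mm handle and 22 mm pin of diameter 9 mm: too short for this job. Origin at the tip of its pin. Leave it in the stand.
- bridge: Fixed press-out bridge: steel plate 110 x 110 mm, top 50 mm above the table, on two side cheeks, with a drop hole. Origin at the centre of its underside. A clamp collar (60 mm wide, 20 mm high, flange 78 mm) is bolted on it, centred; a thumbscrew with a 17 mm brass head sticks out of the collar sideways, in any direction.
- collar_mid (a point): Point on the collar's centre line at the height of the sleeve's rim, 105 mm above the table. Not the bore's axis: the thumbscrew presses the sleeve against the collar's opposite wall, so the bore's axis lies 4.5 mm off this centre line, on the side away from the thumbscrew. Which side that is, is not measured; it can be seen or felt.
- sleeve_foot (a point): Point on the collar's centre line at the height of the sleeve's lower end, 50 mm above the table. The sleeve is fast, of steel, outer diameter 32 mm, 55 mm long (50 to 105 mm above the table), rim flat; its bore is 14 mm wide, vertical, open at both ends.
- tray: Fixed aluminium catch tray, 118 x 80 x 14 mm, empty, on the table under the bridge; origin under its centre. The bronze slug (15 mm wide, 16 mm long, 35 g) is hidden in the bore, its top 9 to 27 mm below the rim. It takes 8 to 20 N to slide, the same all the way, and drops into the tray once the pin's end is within about 2 mm of the sleeve's lower end.
- dial0_mid (a point): Centre of a chrome dial face, a disc 70 mm wide and 3 mm thick, on edge in the slotted walnut dial stand. Leave it.
- dial1_mid (a point): Centre of the middle chrome dial face, same size. Leave it.
- dial2_mid (a point): Centre of the third chrome dial face, same size. Leave it.
- expiry_flag: Ruby red plastic expiry flag lying flat, about 105 x 40 x 6 mm, origin under its neck. Leave it.
- rejector_plate: Brass coin rejector plate with a bent edge, 75 x 50 x 14 mm, origin under its centre. Leave it.
- balance_wheel: Steel balance wheel lying flat, 64 mm wide, 12 mm high at the hub, origin under its centre. Leave it.
- pedestal_cap: Heavy cast iron meter pedestal cap, 116 mm wide, 66 mm high, origin under its centre. Leave it.

How it is judged:
On the way, in this order (a step that is already met when the one before it is completed fails the run):
1. the long drift's pin is in the sleeve's bore (horizontal distance between long_drift and collar_mid below 0.009 m and z of long_drift in the frame of collar_mid below -0.006 m), for 0.1 s.
2. the slug has been pushed out by the long drift and lies in the tray (horizontal distance between long_drift and collar_mid below 0.009 m and z of long_drift in the frame of collar_mid below -0.045 m and contact force between tray and anything else above 0.15 N), for 0.2 s.
At the end, for the whole second after the job is handed in: The slug rests in the tray, and the long drift stands released and at rest in the hole it came from, fully down (its grip point within 8 mm of where it was) and upright within 0.12 rad (contact force between tray and anything else above 0.15 N and distance of drift_handle from where it was at the start of the episode below 0.008 m and angle between drift_handle's own z axis and vertical below 0.12 rad and linear speed of long_drift below 0.02 m/s); the robot touches nothing.
It fails at once if the drift presses on the sleeve with more than 40 N (contact force between long_drift and sleeve above 40 N).
It fails at once if something else on the table is disturbed (moved by more than 20 mm) (distance of any of short_drift, stub_drift, dial0_mid, dial1_mid, dial2_mid, expiry_flag, rejector_plate, balance_wheel, pedestal_cap from where it was at the start of the episode above 0.02 m).
It also fails if it takes over 67 s, if anything falls off the work surface, if the arm or the gripper's body presses on something with over 40 N, if the wrist force passes 120 N, or if a joint passes its speed limit or range.

## Working session

There is one attempt and no reset: what is moved stays moved. The work goes in short steps, Python scripts to look and compute and a tool call to move; the robot and the scene stay as the last step left them, time stands still between calls to the robot, and variables do not carry over. Pictures are saved under pics/ and viewed, about 8 in all and at most 12, crops included, and the job is handed in when it is done.

Besides the shell and the picture viewer there is one more tool, called after "Call:" as name([rows], argument=value, ...), one row to a line, values as JSON. move_arm: Moves the arm, as the interface text tells. Its arguments: {"type":"object","properties":{"moves":{"type":"array","items":{"type":"object","properties":{"gripper":{"type":"number"},"x":{"type":"number"},"y":{"type":"number"},"z":{"type":"number"},"roll":{"type":"number"}}}}},"required":["moves"]}

```bash
mkdir -p pics; cat > h.py <<'E'
from bench import ctrl
import numpy as np, cv2
def cam(n,fn=None):
    c=ctrl.camera(n)
    if fn: cv2.imwrite('pics/'+fn,c['img'][:,:,::-1])
    return c
def ray(c,u,v):
    T=np.array(c['world_from_camera']); d=np.array([(u-c['cx'])/c['fx'],-(v-c['cy'])/c['fy'],-1])
    return T[:3,3],T[:3,:3]@d
def atz(c,u,v,z):
    o,d=ray(c,u,v); return o+d*(z-o[2])/d[2]
def proj(c,p):
    T=np.array(c['world_from_camera']); q=T[:3,:3].T@(np.array(p)-T[:3,3])
    return c['cx']+c['fx']*q[0]/-q[2], c['cy']-c['fy']*q[1]/-q[2]
E
python3 - <<'E'
from h import *
import pickle
o=ctrl.get_obs(); print({k:np.round(v,3).tolist() for k,v in o.items()})
d={}
for n in('top','side','wrist'):
    d[n]=cam(n,n+'0.png')
    print(n,{k:np.round(v,3).tolist() for k,v in d[n].items() if k!='img'})
pickle.dump(d,open('c0.pkl','wb'))
E
```

```text
{'time_s': 0.0, 'q': [-1.452, 0.182, 1.608, 0.0, 1.354, -0.206], 'dq': [0.0, -0.0, 0.002, 0.001, -0.001, -0.001], 'joint_efforts': [0.0, -44.487, -35.134, -0.0, 0.009, 0.0], 'eef_pos': [0.183, -0.545, 0.404], 'eef_rot': [-0.001, 0.812, -0.583, -0.001], 'wrist_force': [-0.518, 0.258, -0.562], 'torque': [-0.026, 0.049, -0.011], 'opening': 0.999}
top {'fx': 465.115, 'fy': 465.115, 'cx': 276.88, 'cy': 209.145, 'world_from_camera': [[-0.007, 0.986, -0.166, 0.403], [-1.0, -0.009, -0.015, -0.008], [-0.016, 0.166, 0.986, 1.205], [0.0, 0.0, 0.0, 1.0]]}
side {'fx': 510.037, 'fy': 510.037, 'cx': 275.703, 'cy': 203.389, 'world_from_camera': [[-0.814, 0.429, -0.393, 0.087], [-0.581, -0.604, 0.545, 0.652], [-0.003, 0.672, 0.741, 1.003], [0.0, 0.0, 0.0, 1.0]]}
wrist {'fx': 325.192, 'fy': 325.192, 'cx': 283.393, 'cy': 206.865, 'tool_from_camera': [[1.0, 0.0, 0.0, -0.001], [0.0, -0.949, -0.314, -0.08], [0.0, 0.314, -0.949, 0.032], [0.0, 0.0, 0.0, 1.0]]}
```

View pics/top0.png

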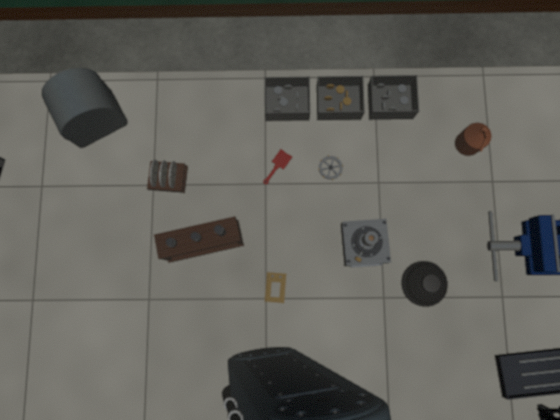

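View pics/side0.png

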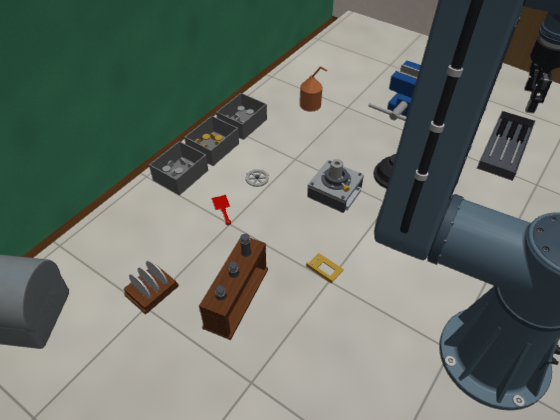

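Top view: the stand spans about (155–243, 218–262) with three drifts, and the bridge is at about (366,242). Side view: the tallest drift is at (245,240), at the stand's far end. Next, enlarged crops.

```bash
python3 - <<'E'
from h import *
import pickle
d=pickle.load(open('c0.pkl','rb'))
def crop(n,u,v,w,h,s):
    return cv2.resize(d[n]['img'][v:v+h,u:u+w,::-1],None,fx=s,fy=s,interpolation=cv2.INTER_CUBIC)
a=np.hstack([crop('top',150,210,100,60,4),crop('top',335,212,60,60,4)[:, :240]])
b=np.hstack([crop('side',195,225,80,80,4)[:,:320],crop('side',300,150,80,80,4)])
w=max(a.shape[1],b.shape[1]); f=lambda m:np.pad(m,((0,0),(0,w-m.shape[1]),(0,0)))
m=np.vstack([f(a),f(b)]); m=np.clip(m*1.5,0,255).astype(np.uint8);print(m.shape); cv2.imwrite('pics/crop1.png',m)
E
```

```text
(560, 640, 3)
```

View pics/crop1.png

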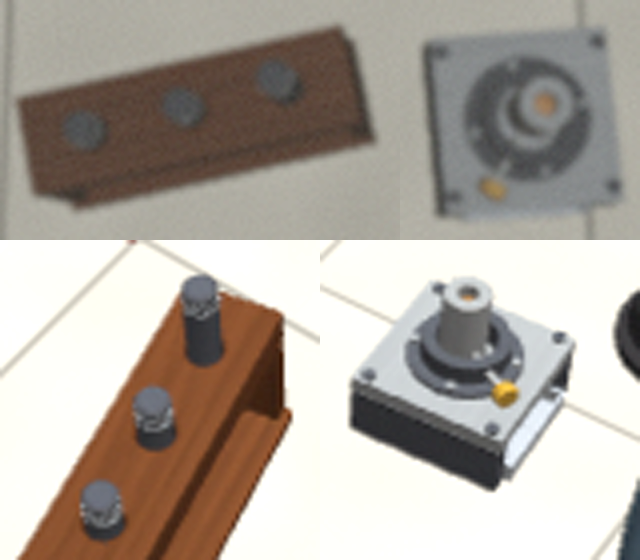

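```bash
cat > m.py <<'E'
from h import *
import pickle
d=pickle.load(open('c0.pkl','rb'));t,s=d['top'],d['side']
T=lambda x,y,z:atz(t,150+(x+.5)/4-.5,210+(y+.5)/4-.5,z)
B=lambda x,y,z:atz(t,335+(x-400+.5)/4-.5,212+(y+.5)/4-.5,z)
S1=lambda x,y,z:atz(s,195+(x+.5)/4-.5,225+(y-240+.5)/4-.5,z)
S2=lambda x,y,z:atz(s,300+(x-320+.5)/4-.5,150+(y-240+.5)/4-.5,z)
np.set_printoptions(precision=4,suppress=True)
print('drift',T(277,76,.155),S1(200,285,.155))
print('others',T(183,104,.13),S1(152,398,.13),T(84,128,.125),S1(101,494,.125))
print('bore',B(545,104,.105),S2(467,293,.105))
print('screw',B(492,188,.06),S2(504,393,.06))
c=[B(*p,.05) for p in((425,40),(608,28),(622,203),(440,217))];print('plate',np.array(c),np.mean(c,0))
c=[S2(*p,.05) for p in((434,281),(574,344),(496,468),(351,408))];print('plateS',np.array(c),np.mean(c,0))
print('deck',T(20,100,.1),T(340,28,.1),T(372,140,.1))
E
python3 m.py
```

```text
drift [0.5355 0.14   0.155 ] [0.5363 0.142  0.155 ]
others [0.5228 0.1982 0.13  ] [0.5237 0.2009 0.13  ] [0.5097 0.2568 0.125 ] [0.5101 0.2593 0.125 ]
bore [ 0.5172 -0.2137  0.105 ] [ 0.5179 -0.2125  0.105 ]
screw [ 0.4707 -0.1877  0.06  ] [ 0.472  -0.1893  0.06  ]
plate [[ 0.5638 -0.1508  0.05  ]
 [ 0.5703 -0.2651  0.05  ]
 [ 0.4614 -0.2687  0.05  ]
 [ 0.4537 -0.1567  0.05  ]] [ 0.5123 -0.2103  0.05  ]
plateS [[ 0.5688 -0.2627  0.05  ]
 [ 0.4611 -0.2642  0.05  ]
 [ 0.4471 -0.1388  0.05  ]
 [ 0.5496 -0.1297  0.05  ]] [ 0.5066 -0.1988  0.05  ]
deck [0.5294 0.302  0.1   ] [0.5712 0.1102 0.1   ] [0.5036 0.0906 0.1   ]
```

Call:
move_arm([
  {"roll": -10.5},
  {"roll": -10.5},
  {"roll": -10.5},
  {"roll": -10.5},
  {"roll": -10.5},
])

```text
validation failed for argument at $.mo...
```

Call:
move_arm([
  {"roll": -10.5},
  {"roll": -10.5},
  {"roll": -10},
  {"z": 0},
  {"z": 0},
])

```text
validation failed for argument at $.mo...
```

```bash
cat > g.py <<'E'
# python3 g.py x y z : shift needed in tool axes, cm
from h import *
import sys
from scipy.spatial.transform import Rotation as R
o=ctrl.get_obs(); q=o['eef_rot']; M=R.from_quat([q[1],q[2],q[3],q[0]]).as_matrix()
np.set_printoptions(precision=4,suppress=True)
print('t',round(o['time_s'],2),'pos',np.array(o['eef_pos']),'xang',np.degrees(np.arctan2(M[1,0],M[0,0])),'toolz',M[:,2],'F',np.array(o['wrist_force']),'M',np.array(o['torque']),'op',o['opening'])
if len(sys.argv)>3: print('cm',100*M.T@(np.array([float(a) for a in sys.argv[1:4]])-o['eef_pos']))
E
python3 g.py .536 .141 .405
```

```text
t 0.15 pos [ 0.1835 -0.5447  0.404 ] xang -71.3918760714678 toolz [-0.0002  0.0014 -1.    ] F [-0.617  -0.0151  0.2685] M [-0.0022 -0.0036  0.004 ] op 0.9990410214611612
cm [-53.7395 -55.291   -0.0137]
```

Call:
move_arm([
  {"gripper": 100, "x": 0, "y": 0, "z": 0, "roll": -10.5},
  {"gripper": 100, "x": 0, "y": 0, "z": 0, "roll": -10.5},
  {"gripper": 100, "x": 0, "y": 0, "z": 0, "roll": -10.5},
  {"gripper": 100, "x": 0, "y": 0, "z": 0, "roll": -10.5},
  {"gripper": 100, "x": 0, "y": 0, "z": 0, "roll": -10.5},
])

```text
time_s: 0.78
eef_pos: [0.1835, -0.5448, 0.4043]
eef_rot: [-0.0, 0.987, -0.161, -0.0]
wrist_force: [0.4, 0.8, 0.2]
opening: 0.998
```

Call:
move_arm([
  {"gripper": 100, "x": 0, "y": 0, "z": 0, "roll": -10.5},
  {"gripper": 100, "x": 0, "y": 0, "z": 0, "roll": -10.5},
  {"gripper": 100, "x": 0, "y": 0, "z": 0, "roll": -10},
  {"gripper": 100, "x": 0, "y": 0, "z": 0, "roll": 0},
])

```text
time_s: 1.27
eef_pos: [0.1835, -0.5448, 0.4043]
eef_rot: [-0.0, 0.995, 0.105, -0.0]
wrist_force: [0.2, 0.2, -0.7]
opening: 1.002
```

```bash
python3 g.py .536 .141 .405
```

```text
t 1.27 pos [ 0.1835 -0.5448  0.4043] xang 12.020261901894056 toolz [-0.0001  0.0007 -1.    ] F [ 0.1845  0.2092 -0.7128] M [-0.0674  0.0045  0.0598] op 1.0016676306638377
cm [ 48.7596 -59.74    -0.0225]
```

Call:
move_arm([
  {"gripper": 100, "x": 3.25, "y": -3.98, "z": 0, "roll": 0},
  {"gripper": 100, "x": 3.25, "y": -3.98, "z": 0, "roll": 0},
  {"gripper": 100, "x": 3.25, "y": -3.98, "z": 0, "roll": 0},
  {"gripper": 100, "x": 3.25, "y": -3.98, "z": 0, "roll": 0},
  {"gripper": 100, "x": 3.25, "y": -3.98, "z": 0, "roll": 0},
])

```text
time_s: 1.9
eef_pos: [0.3011, -0.3147, 0.4047]
eef_rot: [0.0, 0.995, 0.103, 0.0]
wrist_force: [0.7, 0.1, -0.5]
opening: 0.998
```

Call:
move_arm([
  {"gripper": 100, "x": 3.25, "y": -3.98, "z": 0, "roll": 0},
  {"gripper": 100, "x": 3.25, "y": -3.98, "z": 0, "roll": 0},
  {"gripper": 100, "x": 3.25, "y": -3.98, "z": 0, "roll": 0},
  {"gripper": 100, "x": 3.25, "y": -3.98, "z": 0, "roll": 0},
  {"gripper": 100, "x": 3.25, "y": -3.98, "z": 0, "roll": 0},
])

```text
time_s: 2.52
eef_pos: [0.4182, -0.086, 0.4049]
eef_rot: [0.0, 0.995, 0.103, 0.0]
wrist_force: [0.6, -0.1, -0.0]
opening: 1.001
```

Call:
move_arm([
  {"gripper": 100, "x": 3.25, "y": -3.98, "z": 0, "roll": 0},
  {"gripper": 100, "x": 3.25, "y": -3.98, "z": 0, "roll": 0},
  {"gripper": 100, "x": 3.25, "y": -3.98, "z": 0, "roll": 0},
  {"gripper": 100, "x": 3.25, "y": -3.98, "z": 0, "roll": 0},
  {"gripper": 100, "x": 3.25, "y": -3.98, "z": 0, "roll": 0},
])

```text
time_s: 3.15
eef_pos: [0.5355, 0.1428, 0.4047]
eef_rot: [0.0, 0.995, 0.103, 0.0]
wrist_force: [0.8, -1.7, 0.6]
opening: 1.001
```

Call:
move_arm([
  {"gripper": 100, "x": 0, "y": 0, "z": 2, "roll": 0},
  {"gripper": 100, "x": 0, "y": 0, "z": 0, "roll": 0},
])

```text
time_s: 3.4
eef_pos: [0.5343, 0.1416, 0.3828]
eef_rot: [-0.0, 0.995, 0.105, -0.002]
wrist_force: [-1.1, -0.5, 0.2]
opening: 1.0
```

```bash
python3 g.py .536 .141 .285; python3 -c "
from h import *
import pickle
o=ctrl.get_obs();c=cam('wrist','w1.png');pickle.dump((o,c),open('w1.pkl','wb'))"
```

```text
t 3.4 pos [0.5343 0.1416 0.3828] xang 11.99961604274368 toolz [-0.0042 -0.0003 -1.    ] F [-1.1093 -0.5094  0.2205] M [ 0.0365 -0.0256 -0.009 ] op 0.9996230427007423
cm [0.1988 0.0972 9.7763]
```

View pics/w1.png

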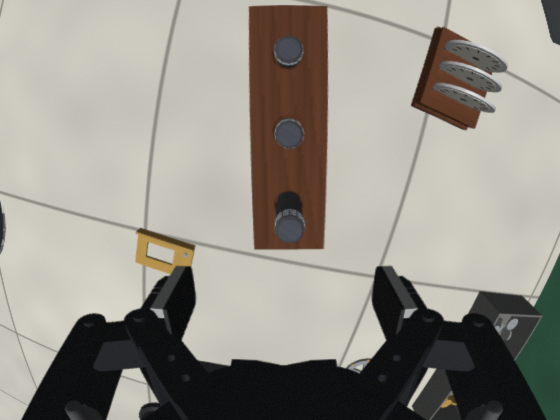

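```bash
cat >> h.py <<'E'
from scipy.spatial.transform import Rotation as R
def watz(o,c,u,v,z):
    a=np.array([u-c['cx'],v-c['cy']]); r=np.hypot(*a); th=r/c['fx']
    d=np.array([np.sin(th)*a[0]/r,-np.sin(th)*a[1]/r,-np.cos(th)])
    T=np.array(c['tool_from_camera']); q=o['eef_rot']; M=R.from_quat([q[1],q[2],q[3],q[0]]).as_matrix()
    p=M@T[:3,3]+o['eef_pos']; d=M@T[:3,:3]@d
    return p+d*(z-p[2])/d[2]
E
python3 -c "
from h import *
import pickle
o,c=pickle.load(open('w1.pkl','rb'))
for u,v,z in((289,229,.155),(289,134,.13),(288,51,.125)): print(watz(o,c,u,v,z))"; python3 g.py .536 .141 .285
```

```text
[0.53605395 0.14367768 0.155     ]
[0.52387807 0.20130128 0.13      ]
[0.51124306 0.25752898 0.125     ]
t 3.45 pos [0.5345 0.1411 0.3839] xang 11.983505319600502 toolz [-0.0023 -0.0002 -1.    ] F [ 0.0775 -0.1426 -0.2965] M [ 0.0751  0.0626 -0.0035] op 1.0015069581146487
cm [0.1635 0.0408 9.8902]
```

Call:
move_arm([
  {"gripper": 100, "x": 0, "y": -0.1, "z": 3, "roll": 0},
  {"gripper": 100, "x": 0, "y": 0, "z": 3, "roll": 0},
  {"gripper": 100, "x": 0, "y": 0, "z": 2.5, "roll": 0},
  {"gripper": 100, "x": 0, "y": 0, "z": 1.4, "roll": 0},
  {"gripper": 100, "x": 0, "y": 0, "z": 0, "roll": 0},
])

```text
time_s: 4.08
eef_pos: [0.5346, 0.1415, 0.2855]
eef_rot: [-0.0, 0.995, 0.105, -0.001]
wrist_force: [1.0, 0.0, 0.2]
opening: 1.002
```

Call:
move_arm([
  {"gripper": 40, "x": 0, "y": 0, "z": 0, "roll": 0},
  {"gripper": 40, "x": 0, "y": 0, "z": 0, "roll": 0},
  {"gripper": 40, "x": 0, "y": 0, "z": 0, "roll": 0},
  {"gripper": 40, "x": 0, "y": 0, "z": 0, "roll": 0},
])

```text
time_s: 4.58
eef_pos: [0.5348, 0.1421, 0.286]
eef_rot: [0.0, 0.994, 0.106, 0.0]
wrist_force: [0.1, -0.2, 0.2]
opening: 0.398
```

```bash
python3 g.py .536 .142 .286; python3 -c "
from h import *
import pickle
o=ctrl.get_obs();c=cam('wrist','w2.png');pickle.dump((o,c),open('w2.pkl','wb'))"
```

```text
t 4.58 pos [0.5348 0.1421 0.286 ] xang 12.112563617890439 toolz [ 0.0005  0.     -1.    ] F [ 0.0577 -0.2437  0.1739] M [-0.0077  0.0304 -0.0037] op 0.3975493782555336
cm [0.1181 0.0314 0.0014]
```

View pics/w2.png

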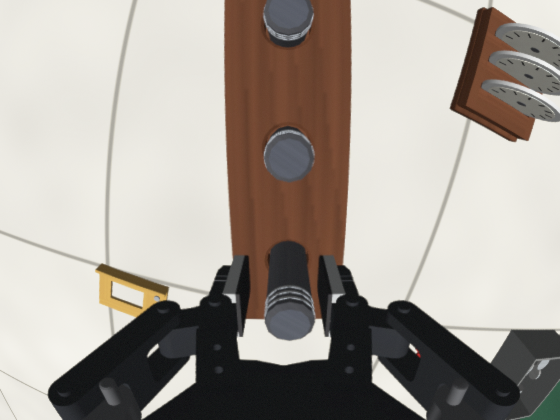

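The drift stands between the pads, with its top centre at about (289,320). The jaws sit at columns 238 and 330, so it is roughly 1–2 mm to the right of their midpoint.

```bash
python3 -c "
from h import *
import pickle
o,c=pickle.load(open('w2.pkl','rb'))
print(watz(o,c,289,320,.155))"; python3 g.py .536 .142 .286
```

```text
[0.53576056 0.14561872 0.155     ]
t 4.62 pos [0.5348 0.1421 0.2859] xang 12.112740030369176 toolz [ 0.0003  0.     -1.    ] F [ 0.0623 -0.5576 -0.1741] M [ 0.0187 -0.0122 -0.0136] op 0.4001167170696636
cm [ 0.1207  0.0327 -0.0105]
```

Call:
move_arm([
  {"gripper": 40, "x": 0.12, "y": 0, "z": 0, "roll": 0},
  {"gripper": 0, "x": 0, "y": 0, "z": 0, "roll": 0},
  {"gripper": 0, "x": 0, "y": 0, "z": 0, "roll": 0},
  {"gripper": 0, "x": 0, "y": 0, "z": 0, "roll": 0},
  {"gripper": 0, "x": 0, "y": 0, "z": 0, "roll": 0},
])

```text
time_s: 5.25
eef_pos: [0.536, 0.1423, 0.2859]
eef_rot: [-0.0, 0.994, 0.105, 0.0]
wrist_force: [-0.2, -0.0, 1.7]
opening: 0.219
```

```bash
python3 g.py .536 .142 .286
```

```text
t 5.25 pos [0.536  0.1423 0.2859] xang 12.110424422753496 toolz [ 0.0003  0.     -1.    ] F [-0.206  -0.0005  1.6814] M [ 0.0592 -0.0079  0.0479] op 0.2190131068546798
cm [-0.0032  0.0271 -0.015 ]
```

Call:
move_arm([
  {"gripper": 0, "x": 0, "y": 0, "z": -1, "roll": 0},
  {"gripper": 0, "x": 0, "y": 0, "z": -2.5, "roll": 0},
  {"gripper": 0, "x": 0, "y": 0, "z": -3, "roll": 0},
  {"gripper": 0, "x": 0, "y": 0, "z": -3, "roll": 0},
  {"gripper": 0, "x": 0, "y": 0, "z": -3, "roll": 0},
])

```text
time_s: 5.88
eef_pos: [0.5354, 0.1422, 0.4117]
eef_rot: [-0.0, 0.994, 0.105, -0.001]
wrist_force: [0.3, -0.6, -1.7]
opening: 0.217
```

Call:
move_arm([
  {"gripper": 0, "x": 0, "y": 0, "z": -1.5, "roll": 0},
  {"gripper": 0, "x": 0, "y": 0, "z": 0, "roll": 0},
])

```text
time_s: 6.12
eef_pos: [0.5359, 0.1423, 0.4265]
eef_rot: [0.0, 0.994, 0.106, 0.001]
wrist_force: [0.5, 0.1, -2.6]
opening: 0.218
```

```bash
python3 g.py .5176 -.2118 .425
```

```text
t 6.12 pos [0.5359 0.1423 0.4265] xang 12.113554259587277 toolz [ 0.0016  0.     -1.    ] F [ 0.478   0.094  -2.6207] M [0.0211 0.0207 0.0246] op 0.2179791446630208
cm [-9.2236 34.2348  0.1491]
```

Call:
move_arm([
  {"gripper": 0, "x": -0.5, "y": 2, "z": 0, "roll": 0},
  {"gripper": 0, "x": -1, "y": 3.8, "z": 0, "roll": 0},
  {"gripper": 0, "x": -1, "y": 3.8, "z": 0, "roll": 0},
  {"gripper": 0, "x": -1, "y": 3.8, "z": 0, "roll": 0},
  {"gripper": 0, "x": -1, "y": 3.8, "z": 0, "roll": 0},
])

```text
time_s: 6.75
eef_pos: [0.5273, -0.0364, 0.4237]
eef_rot: [-0.001, 0.994, 0.106, -0.001]
wrist_force: [0.1, -1.2, -2.1]
opening: 0.218
```

Call:
move_arm([
  {"gripper": 0, "x": -1, "y": 3.8, "z": 0, "roll": 0},
  {"gripper": 0, "x": -1, "y": 3.8, "z": 0, "roll": 0},
  {"gripper": 0, "x": -1, "y": 3.8, "z": 0, "roll": 0},
  {"gripper": 0, "x": -1, "y": 3.8, "z": 0, "roll": 0},
  {"gripper": 0, "x": -0.72, "y": 1.83, "z": 0, "roll": 0},
])

```text
time_s: 7.38
eef_pos: [0.5169, -0.2134, 0.4237]
eef_rot: [-0.001, 0.995, 0.105, -0.001]
wrist_force: [-0.1, 0.2, -2.3]
opening: 0.217
```

Call:
move_arm([
  {"gripper": 0, "x": 0, "y": 0, "z": 0, "roll": 0},
  {"gripper": 0, "x": 0, "y": 0, "z": 3, "roll": 0},
  {"gripper": 0, "x": 0, "y": 0, "z": 0, "roll": 0},
  {"gripper": 0, "x": 0, "y": 0, "z": 0, "roll": 0},
])

```text
time_s: 7.88
eef_pos: [0.5178, -0.211, 0.3962]
eef_rot: [-0.0, 0.994, 0.106, 0.0]
wrist_force: [0.4, -0.2, -1.5]
opening: 0.22
```

```bash
python3 g.py .5176 -.2118 .396;python3 - <<'E'
from h import *
import pickle
d={}
for n in('top','side'): d[n]=cam(n,n+'3.png')
o=ctrl.get_obs(); d['o']=o; d['wrist']=cam('wrist','w3.png'); pickle.dump(d,open('c3.pkl','wb'))
def crop(n,u,v,w,h,s): return cv2.resize(d[n]['img'][v:v+h,u:u+w,::-1],None,fx=s,fy=s,interpolation=cv2.INTER_CUBIC)
m=np.hstack([crop('side',290,100,100,120,4),crop('wrist',233,250,110,132,40/11)[:480]]); print(m.shape);cv2.imwrite('pics/crop3.png',m)
E
```

```text
t 7.88 pos [ 0.5178 -0.211   0.3962] xang 12.171241313976175 toolz [ 0.0001  0.0002 -1.    ] F [ 0.3721 -0.2203 -1.486 ] M [-0.0323 -0.0518 -0.0359] op 0.21974928331338672
cm [-0.0385  0.0783  0.0209]
(480, 800, 3)
```

View pics/crop3.png

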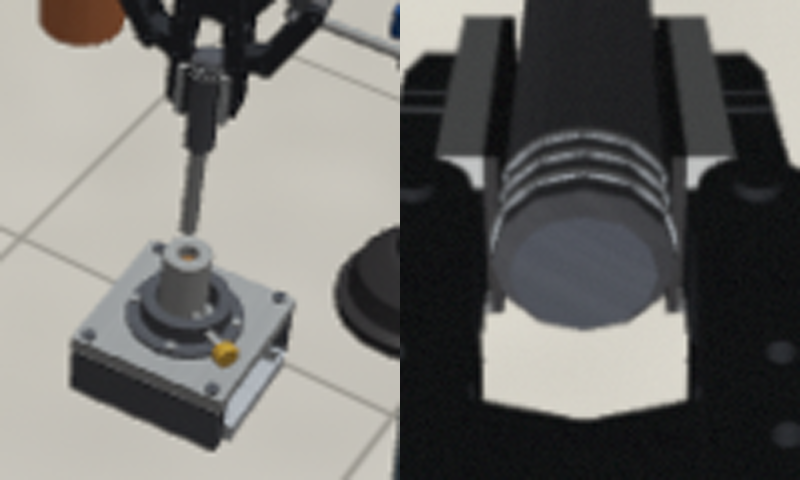

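```bash
cd .;python3 - <<'E'
from h import *
import pickle
d=pickle.load(open('c3.pkl','rb')); s=d['side']
f=lambda p:4*(np.array(proj(s,p))-[290,100]+.5)-.5
b=np.array([.5176,-.2118])
for z in(.265,.24,.195,.16,.126,.105,.08): print(z,f([*b,z]))
print('bore',f([.5176,-.2131,.105]))
for v in(228,232,236):
  print(atz(s,290+190.5/4-.5,100+(v+.5)/4-.5,.126))
o=d['o'];c=d['wrist'];print(watz(o,c,233+585*11/40,250+272*11/40,.396-.155+.024)-o['eef_pos'])
E
```

```text
0.265 [210.16398803  52.79647618]
0.24 [206.2197879   86.80541466]
0.195 [199.41751174 145.45816657]
0.16 [194.37484758 188.93863143]
0.126 [189.67043599 229.5025073 ]
0.105 [186.85548454 253.77447816]
0.08 [183.59062951 281.92575099]
bore [187.90491983 252.63516352]
[ 0.51815093 -0.21312345  0.126     ]
[ 0.51623454 -0.20992455  0.126     ]
[ 0.51432554 -0.206738    0.126     ]
[ 0.04426751  0.00698984 -0.13194817]
```

Call:
move_arm([
  {"gripper": 0, "x": -0.02, "y": 0.07, "z": 0.5, "roll": 0},
  {"gripper": 0, "x": 0, "y": 0, "z": 0.5, "roll": 0},
  {"gripper": 0, "x": 0, "y": 0, "z": 0.5, "roll": 0},
  {"gripper": 0, "x": 0, "y": 0, "z": 0.1, "roll": 0},
  {"gripper": 0, "x": 0, "y": 0, "z": 0, "roll": 0},
])

```text
time_s: 8.65
eef_pos: [0.5175, -0.2125, 0.3796]
eef_rot: [-0.0, 0.994, 0.105, -0.0]
wrist_force: [0.7, 0.0, -1.3]
opening: 0.219
```

Call:
move_arm([
  {"gripper": 0, "x": 0, "y": 0, "z": 0.1, "roll": 0},
  {"gripper": 0, "x": 0, "y": 0, "z": 0.1, "roll": 0},
  {"gripper": 0, "x": 0, "y": 0, "z": 0.1, "roll": 0},
  {"gripper": 0, "x": 0, "y": 0, "z": 0, "roll": 0},
])

```text
time_s: 9.15
eef_pos: [0.5175, -0.2125, 0.3766]
eef_rot: [-0.0, 0.994, 0.105, -0.0]
wrist_force: [0.2, 0.8, -2.1]
opening: 0.222
```

Call:
move_arm([
  {"gripper": 0, "x": 0, "y": 0, "z": 0.1, "roll": 0},
  {"gripper": 0, "x": 0, "y": 0, "z": 0.1, "roll": 0},
  {"gripper": 0, "x": 0, "y": 0, "z": 0, "roll": 0},
])

```text
time_s: 9.52
eef_pos: [0.5175, -0.2125, 0.3747]
eef_rot: [0.0, 0.994, 0.105, 0.0]
wrist_force: [0.2, -0.3, -2.5]
opening: 0.216
```

Call:
move_arm([
  {"gripper": 0, "x": 0, "y": 0, "z": 0.1, "roll": 0},
  {"gripper": 0, "x": 0, "y": 0, "z": 0, "roll": 0},
])

```text
time_s: 9.78
eef_pos: [0.5176, -0.2126, 0.3742]
eef_rot: [0.0, 0.994, 0.105, 0.0]
wrist_force: [-0.2, -0.9, 0.6]
opening: 0.22
```

```bash
python3 g.py
```

```text
t 9.78 pos [ 0.5176 -0.2126  0.3742] xang 12.107196179540349 toolz [ 0.0006 -0.0006 -1.    ] F [-0.1501 -0.8694  0.6037] M [-0.0144  0.0285  0.0058] op 0.21977902208379996
```

Call:
move_arm([
  {"gripper": 0, "x": 0, "y": 0, "z": 0.05, "roll": 0},
  {"gripper": 0, "x": 0, "y": 0, "z": 0, "roll": 0},
])

```text
time_s: 10.02
eef_pos: [0.5176, -0.2126, 0.3732]
eef_rot: [0.0, 0.994, 0.105, 0.0]
wrist_force: [0.8, -1.4, -1.1]
opening: 0.217
```

```bash
python3 g.py
```

```text
t 10.03 pos [ 0.5176 -0.2126  0.3732] xang 12.10675294765628 toolz [ 0.0005 -0.0005 -1.    ] F [ 0.7742 -1.3724 -1.1453] M [-0.3165 -0.2327  0.0392] op 0.21713232518010245
```

Call:
move_arm([
  {"gripper": 0, "x": 0.02, "y": 0.05, "z": 0, "roll": 0},
  {"gripper": 0, "x": 0, "y": 0, "z": 0.1, "roll": 0},
  {"gripper": 0, "x": 0, "y": 0, "z": 0.05, "roll": 0},
  {"gripper": 0, "x": 0, "y": 0, "z": 0, "roll": 0},
])

```text
time_s: 10.52
eef_pos: [0.5178, -0.2129, 0.3715]
eef_rot: [-0.0, 0.994, 0.105, -0.0]
wrist_force: [0.4, -1.3, -2.1]
opening: 0.219
```

```bash
python3 g.py
```

```text
t 10.53 pos [ 0.5178 -0.2129  0.3715] xang 12.109067254452599 toolz [-0.0003  0.0001 -1.    ] F [ 0.4409 -1.27   -2.1236] M [-0.4377 -0.1078  0.0138] op 0.2194513881042133
```

Call:
move_arm([
  {"gripper": 0, "x": 0, "y": 0.08, "z": 0, "roll": 0},
  {"gripper": 0, "x": 0, "y": 0, "z": 0.1, "roll": 0},
  {"gripper": 0, "x": 0, "y": 0, "z": 0.1, "roll": 0},
  {"gripper": 0, "x": 0, "y": 0, "z": 0.1, "roll": 0},
  {"gripper": 0, "x": 0, "y": 0, "z": 0, "roll": 0},
])

```text
time_s: 11.15
eef_pos: [0.5179, -0.2136, 0.3685]
eef_rot: [-0.0, 0.994, 0.105, -0.0]
wrist_force: [-0.4, -0.3, -3.1]
opening: 0.22
```

```bash
python3 g.py
```

```text
t 11.15 pos [ 0.5179 -0.2136  0.3685] xang 12.11010082947737 toolz [-0.0004  0.0003 -1.    ] F [-0.3725 -0.3407 -3.0771] M [ 0.0248  0.0792 -0.0243] op 0.2201013313055716
```

Call:
move_arm([
  {"gripper": 0, "x": 0, "y": 0, "z": 0.15, "roll": 0},
  {"gripper": 0, "x": 0, "y": 0, "z": 0.15, "roll": 0},
  {"gripper": 0, "x": 0, "y": 0, "z": 0.15, "roll": 0},
  {"gripper": 0, "x": 0, "y": 0, "z": 0.15, "roll": 0},
])

```text
time_s: 11.65
eef_pos: [0.5184, -0.2141, 0.3654]
eef_rot: [0.001, 0.994, 0.106, 0.001]
wrist_force: [-4.7, 1.6, 14.7]
opening: 0.22
```

Call:
move_arm([
  {"gripper": 0, "x": 0, "y": 0, "z": 0.15, "roll": 0},
  {"gripper": 0, "x": 0, "y": 0, "z": 0.15, "roll": 0},
  {"gripper": 0, "x": 0, "y": 0, "z": 0.15, "roll": 0},
  {"gripper": 0, "x": 0, "y": 0, "z": 0.15, "roll": 0},
])

```text
time_s: 12.15
eef_pos: [0.5185, -0.2141, 0.3599]
eef_rot: [0.001, 0.994, 0.106, 0.001]
wrist_force: [-3.9, 1.1, 14.1]
opening: 0.218
```

```bash
python3 g.py
```

```text
t 12.15 pos [ 0.5185 -0.2141  0.3599] xang 12.11796490977743 toolz [ 0.0027 -0.0024 -1.    ] F [-3.9027  1.1312 14.1472] M [ 0.4622  1.0572 -0.0067] op 0.21829564703261398
```

Call:
move_arm([
  {"gripper": 0, "x": -0.04, "y": -0.02, "z": 0.15, "roll": 0},
  {"gripper": 0, "x": 0, "y": 0, "z": 0.2, "roll": 0},
  {"gripper": 0, "x": 0, "y": 0, "z": 0.2, "roll": 0},
  {"gripper": 0, "x": 0, "y": 0, "z": 0.2, "roll": 0},
  {"gripper": 0, "x": 0, "y": 0, "z": 0.2, "roll": 0},
])

```text
time_s: 12.78
eef_pos: [0.5183, -0.2141, 0.3507]
eef_rot: [0.002, 0.994, 0.106, 0.002]
wrist_force: [-3.2, 2.0, 16.0]
opening: 0.218
```

```bash
python3 g.py
```

```text
t 12.78 pos [ 0.5183 -0.2141  0.3507] xang 12.119906120917772 toolz [ 0.0036 -0.0027 -1.    ] F [-3.1651  1.9693 15.9501] M [ 0.5097  0.9505 -0.0499] op 0.21825531396657658
```

Call:
move_arm([
  {"gripper": 0, "x": -0.04, "y": -0.04, "z": 0.2, "roll": 0},
  {"gripper": 0, "x": 0, "y": 0, "z": 0.2, "roll": 0},
  {"gripper": 0, "x": 0, "y": 0, "z": 0.2, "roll": 0},
  {"gripper": 0, "x": 0, "y": 0, "z": 0.2, "roll": 0},
  {"gripper": 0, "x": 0, "y": 0, "z": 0.2, "roll": 0},
])

```text
time_s: 13.4
eef_pos: [0.518, -0.2139, 0.3409]
eef_rot: [0.002, 0.994, 0.106, 0.002]
wrist_force: [-3.8, 1.7, 17.1]
opening: 0.211
```

Call:
move_arm([
  {"gripper": 0, "x": 0, "y": 0, "z": 0.2, "roll": 0},
  {"gripper": 0, "x": 0, "y": 0, "z": 0.2, "roll": 0},
  {"gripper": 0, "x": 0, "y": 0, "z": 0.2, "roll": 0},
  {"gripper": 0, "x": 0, "y": 0, "z": 0.2, "roll": 0},
])

```text
time_s: 13.9
eef_pos: [0.518, -0.2139, 0.3328]
eef_rot: [0.002, 0.994, 0.106, 0.002]
wrist_force: [-3.5, 2.0, 16.5]
opening: 0.218
```

```bash
python3 g.py
```

```text
t 13.9 pos [ 0.518  -0.2139  0.3328] xang 12.119775612373324 toolz [ 0.0042 -0.003  -1.    ] F [-3.4742  1.9766 16.4664] M [ 0.4892  0.7996 -0.0188] op 0.21753512277167975
```

Call:
move_arm([
  {"gripper": 0, "x": -0.02, "y": -0.03, "z": 0.2, "roll": 0},
  {"gripper": 0, "x": 0, "y": 0, "z": 0.2, "roll": 0},
  {"gripper": 0, "x": 0, "y": 0, "z": 0.2, "roll": 0},
  {"gripper": 0, "x": 0, "y": 0, "z": 0.2, "roll": 0},
  {"gripper": 0, "x": 0, "y": 0, "z": 0.1, "roll": 0},
])

```text
time_s: 14.52
eef_pos: [0.5173, -0.2134, 0.3219]
eef_rot: [0.001, 0.994, 0.105, 0.001]
wrist_force: [0.5, 0.1, -2.4]
opening: 0.22
```

Call:
move_arm([
  {"gripper": 0, "x": 0, "y": 0, "z": 0.15, "roll": 0},
  {"gripper": 0, "x": 0, "y": 0, "z": 0.1, "roll": 0},
  {"gripper": 0, "x": 0, "y": 0, "z": 0.1, "roll": 0},
])

```text
time_s: 14.9
eef_pos: [0.5171, -0.2133, 0.3168]
eef_rot: [0.0, 0.994, 0.105, 0.001]
wrist_force: [2.7, -2.2, 0.1]
opening: 0.216
```

```bash
python3 g.py
```

```text
t 14.9 pos [ 0.5171 -0.2133  0.3168] xang 12.105185137640694 toolz [ 0.0012 -0.0008 -1.    ] F [ 2.6564 -2.1565  0.0963] M [-0.3124 -0.6368 -0.0525] op 0.21643256764790283
```

Call:
move_arm([
  {"gripper": 0, "x": 0.05, "y": 0.05, "z": 0, "roll": 0},
  {"gripper": 0, "x": 0, "y": 0, "z": 0, "roll": 0},
  {"gripper": 0, "x": 0, "y": 0, "z": 0, "roll": 0},
  {"gripper": 0, "x": 0, "y": 0, "z": 0, "roll": 0},
  {"gripper": 0, "x": 0, "y": 0, "z": 0, "roll": 0},
])

```text
time_s: 15.52
eef_pos: [0.5174, -0.2134, 0.3167]
eef_rot: [0.0, 0.994, 0.105, 0.0]
wrist_force: [2.4, -2.3, -1.4]
opening: 0.214
```

```bash
python3 g.py;python3 - <<'E'
from h import *
c=cam('side'); cv2.imwrite('pics/s4.png',cv2.resize(c['img'][120:220,290:390,::-1],None,fx=6,fy=6,interpolation=cv2.INTER_CUBIC))
E
```

```text
t 15.53 pos [ 0.5174 -0.2134  0.3167] xang 12.110125309421168 toolz [ 0. -0. -1.] F [ 2.4481 -2.2931 -1.4476] M [-0.3505 -0.6123 -0.0091] op 0.2140327289690075
```

View pics/s4.png

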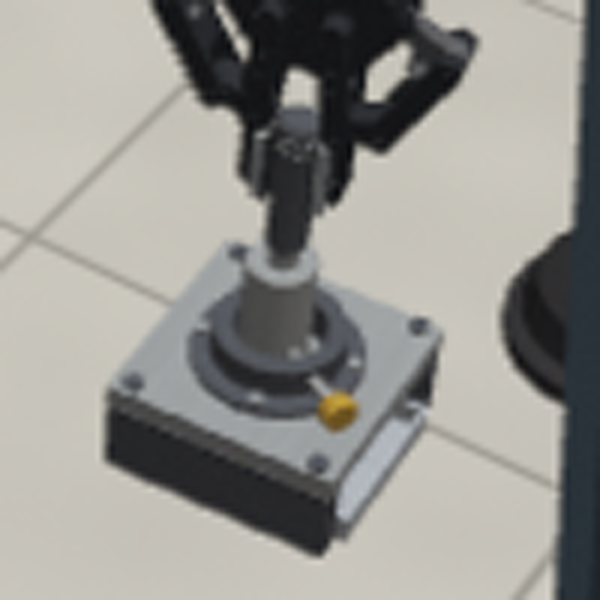

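Call:
move_arm([
  {"gripper": 0, "x": 0.03, "y": 0.05, "z": -0.5, "roll": 0},
  {"gripper": 0, "x": 0, "y": 0, "z": -1, "roll": 0},
  {"gripper": 0, "x": 0, "y": 0, "z": -1, "roll": 0},
  {"gripper": 0, "x": 0, "y": 0, "z": -1, "roll": 0},
  {"gripper": 0, "x": 0, "y": 0, "z": 0, "roll": 0},
])

```text
time_s: 16.2
eef_pos: [0.5179, -0.2138, 0.353]
eef_rot: [0.0, 0.994, 0.106, 0.0]
wrist_force: [-0.9, -0.7, -2.7]
opening: 0.222
```

Call:
move_arm([
  {"gripper": 0, "x": 0, "y": 0, "z": -1.5, "roll": 0},
  {"gripper": 0, "x": 0, "y": 0, "z": -2, "roll": 0},
  {"gripper": 0, "x": 0, "y": 0, "z": -2, "roll": 0},
  {"gripper": 0, "x": 0, "y": 0, "z": -2, "roll": 0},
  {"gripper": 0, "x": 0, "y": 0, "z": 0, "roll": 0},
])

```text
time_s: 16.82
eef_pos: [0.5181, -0.214, 0.429]
eef_rot: [0.001, 0.994, 0.105, 0.001]
wrist_force: [0.4, -0.7, -2.7]
opening: 0.223
```

```bash
python3 g.py .536 .1423 .427;python3 - <<'E'
from h import *
import pickle
w=cam('wrist')['img'];w0=pickle.load(open('c3.pkl','rb'))['wrist']['img']; s=cam('side')['img']
z=lambda m,k:cv2.resize(m[:,:,::-1],None,fx=k,fy=k,interpolation=cv2.INTER_CUBIC)
m=np.hstack([z(w0[250:382,233:343],3)[:396,:260],z(w[250:382,233:343],3)[:396,:260],z(s[100:199,305:375],4)]); cv2.imwrite('pics/s5.png',m);print(m.shape)
E
```

```text
t 16.82 pos [ 0.5181 -0.214   0.429 ] xang 12.111882796763979 toolz [ 0.0029 -0.002  -1.    ] F [ 0.3568 -0.6974 -2.6861] M [ 0.0203  0.0134 -0.0302] op 0.22343383624018426
cm [  9.2291 -34.4604   0.134 ]
(396, 800, 3)
```

View pics/s5.png

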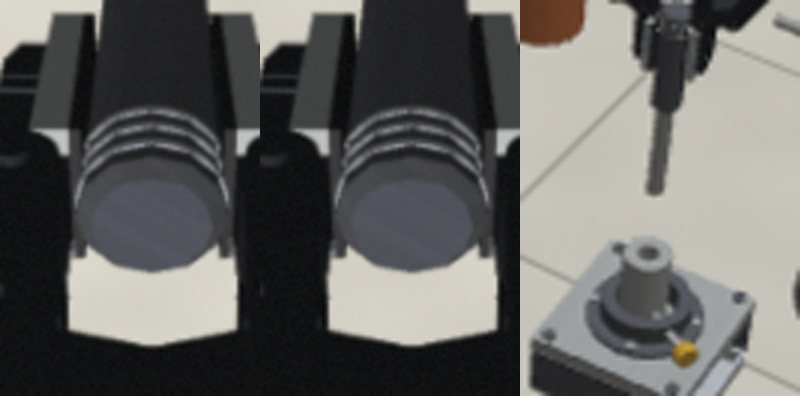

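The drift hasn't moved in the jaws (top disc at the same place in both wrist crops). The bore at (650,253) no longer shows bronze, so the slug is out. Now returning the drift.

Call:
move_arm([
  {"gripper": 0, "x": 0.5, "y": -2, "z": 0, "roll": 0},
  {"gripper": 0, "x": 1, "y": -3.8, "z": 0, "roll": 0},
  {"gripper": 0, "x": 1, "y": -3.8, "z": 0, "roll": 0},
  {"gripper": 0, "x": 1, "y": -3.8, "z": 0, "roll": 0},
  {"gripper": 0, "x": 1, "y": -3.8, "z": 0, "roll": 0},
])

```text
time_s: 17.55
eef_pos: [0.5251, -0.0339, 0.4257]
eef_rot: [-0.001, 0.994, 0.106, -0.001]
wrist_force: [0.3, -0.2, -2.1]
opening: 0.218
```

Call:
move_arm([
  {"gripper": 0, "x": 1, "y": -3.8, "z": 0, "roll": 0},
  {"gripper": 0, "x": 1, "y": -3.8, "z": 0, "roll": 0},
  {"gripper": 0, "x": 1, "y": -3.8, "z": 0, "roll": 0},
  {"gripper": 0, "x": 1, "y": -3.8, "z": 0, "roll": 0},
  {"gripper": 0, "x": 0.72, "y": -2, "z": 0, "roll": 0},
])

```text
time_s: 18.18
eef_pos: [0.5346, 0.1447, 0.4256]
eef_rot: [-0.0, 0.994, 0.107, -0.001]
wrist_force: [0.5, 0.3, -2.3]
opening: 0.217
```

Call:
move_arm([
  {"gripper": 0, "x": 0, "y": 0, "z": 0, "roll": 0},
  {"gripper": 0, "x": 0, "y": 0, "z": 0, "roll": 0},
  {"gripper": 0, "x": 0, "y": 0, "z": 0, "roll": 0},
])

```text
time_s: 18.55
eef_pos: [0.5357, 0.1412, 0.4265]
eef_rot: [0.0, 0.994, 0.105, -0.0]
wrist_force: [0.8, -0.3, -1.7]
opening: 0.217
```

```bash
python3 g.py .536 .1423 .427
```

```text
t 18.55 pos [0.5357 0.1412 0.4265] xang 12.051181911078746 toolz [-0.0005 -0.0002 -1.    ] F [ 0.8396 -0.2598 -1.6827] M [-0.0837 -0.0935  0.0115] op 0.21746838157935958
cm [ 0.0577 -0.1037 -0.0536]
```

Call:
move_arm([
  {"gripper": 0, "x": 0.05, "y": -0.1, "z": 1, "roll": 0},
  {"gripper": 0, "x": 0, "y": 0, "z": 2, "roll": 0},
  {"gripper": 0, "x": 0, "y": 0, "z": 1.5, "roll": 0},
  {"gripper": 0, "x": 0, "y": 0, "z": 0.5, "roll": 0},
  {"gripper": 0, "x": 0, "y": 0, "z": 0, "roll": 0},
])

```text
time_s: 19.18
eef_pos: [0.5361, 0.1428, 0.3764]
eef_rot: [-0.0, 0.994, 0.105, -0.0]
wrist_force: [-0.3, -0.7, -1.1]
opening: 0.22
```

Call:
move_arm([
  {"gripper": 0, "x": 0, "y": 0, "z": 0, "roll": 0},
  {"gripper": 0, "x": 0, "y": 0, "z": 0, "roll": 0},
])

```text
time_s: 19.42
eef_pos: [0.5362, 0.143, 0.3774]
eef_rot: [0.0, 0.994, 0.106, 0.001]
wrist_force: [-0.0, -0.4, -1.8]
opening: 0.217
```

```bash
python3 g.py .536 .1423 .377
```

```text
t 19.43 pos [0.5362 0.143  0.3774] xang 12.113424217293488 toolz [ 0.0012  0.     -1.    ] F [-0.0306 -0.3891 -1.8373] M [-0.0235 -0.0067 -0.006 ] op 0.21702352452658993
cm [-0.0384  0.0602  0.0388]
```

Tip at about 0.106. I'll correct by 0.6 mm and lower it through the ledge hole.

Call:
move_arm([
  {"gripper": 0, "x": -0.03, "y": 0.06, "z": 0.3, "roll": 0},
  {"gripper": 0, "x": 0, "y": 0, "z": 0.5, "roll": 0},
  {"gripper": 0, "x": 0, "y": 0, "z": 0.5, "roll": 0},
  {"gripper": 0, "x": 0, "y": 0, "z": 0.4, "roll": 0},
  {"gripper": 0, "x": 0, "y": 0, "z": 0, "roll": 0},
])

```text
time_s: 20.05
eef_pos: [0.5357, 0.1423, 0.3591]
eef_rot: [-0.0, 0.994, 0.106, -0.001]
wrist_force: [-0.0, 0.0, -3.4]
opening: 0.214
```

Call:
move_arm([
  {"gripper": 0, "x": 0, "y": 0, "z": 0.2, "roll": 0},
  {"gripper": 0, "x": 0, "y": 0, "z": 0.2, "roll": 0},
  {"gripper": 0, "x": 0, "y": 0, "z": 0.2, "roll": 0},
  {"gripper": 0, "x": 0, "y": 0, "z": 0.2, "roll": 0},
  {"gripper": 0, "x": 0, "y": 0, "z": 0, "roll": 0},
])

```text
time_s: 20.68
eef_pos: [0.5358, 0.1423, 0.3515]
eef_rot: [-0.0, 0.994, 0.105, -0.0]
wrist_force: [-1.0, 0.2, -2.1]
opening: 0.215
```

```bash
python3 g.py .536 .1423 .2859
```

```text
t 20.68 pos [0.5358 0.1423 0.3515] xang 12.11091973384629 toolz [-0.0004 -0.     -1.    ] F [-1.0335  0.235  -2.1023] M [ 0.0002 -0.0307 -0.0188] op 0.2149207695768717
cm [0.0216 0.0018 6.5562]
```

Call:
move_arm([
  {"gripper": 0, "x": 0, "y": 0, "z": 1, "roll": 0},
  {"gripper": 0, "x": 0, "y": 0, "z": 1.3, "roll": 0},
  {"gripper": 0, "x": 0, "y": 0, "z": 1.3, "roll": 0},
  {"gripper": 0, "x": 0, "y": 0, "z": 0.9, "roll": 0},
  {"gripper": 0, "x": 0.02, "y": 0, "z": 0, "roll": 0},
])

```text
time_s: 21.3
eef_pos: [0.5358, 0.1423, 0.3056]
eef_rot: [-0.0, 0.994, 0.105, -0.001]
wrist_force: [0.1, 0.6, -1.5]
opening: 0.221
```

Call:
move_arm([
  {"gripper": 0, "x": 0, "y": 0, "z": 0.2, "roll": 0},
  {"gripper": 0, "x": 0, "y": 0, "z": 0.2, "roll": 0},
  {"gripper": 0, "x": 0, "y": 0, "z": 0.2, "roll": 0},
  {"gripper": 0, "x": 0, "y": 0, "z": 0.2, "roll": 0},
  {"gripper": 0, "x": 0, "y": 0, "z": 0, "roll": 0},
])

```text
time_s: 21.92
eef_pos: [0.536, 0.1423, 0.2985]
eef_rot: [-0.0, 0.994, 0.105, -0.0]
wrist_force: [1.1, -0.4, -2.4]
opening: 0.217
```

```bash
python3 g.py .536 .1423 .2859
```

```text
t 21.93 pos [0.536  0.1423 0.2985] xang 12.110681320965732 toolz [-0.0004 -0.     -1.    ] F [ 1.1473 -0.4072 -2.4428] M [ 0.0098 -0.0136  0.0277] op 0.21697632735418654
cm [0.001  0.002  1.2616]
```

Handle is entering the hole with no load. Lowering to just above the ledge.

Call:
move_arm([
  {"gripper": 0, "x": 0, "y": 0, "z": 0.3, "roll": 0},
  {"gripper": 0, "x": 0, "y": 0, "z": 0.3, "roll": 0},
  {"gripper": 0, "x": 0, "y": 0, "z": 0.3, "roll": 0},
  {"gripper": 0, "x": 0, "y": 0, "z": 0.2, "roll": 0},
  {"gripper": 0, "x": 0, "y": 0, "z": 0.1, "roll": 0},
])

```text
time_s: 22.55
eef_pos: [0.536, 0.1423, 0.2865]
eef_rot: [-0.0, 0.994, 0.105, -0.0]
wrist_force: [-0.7, 0.9, -3.2]
opening: 0.216
```

```bash
python3 g.py .536 .1423 .2859
```

```text
t 22.55 pos [0.536  0.1423 0.2865] xang 12.10648296163587 toolz [-0.0003  0.     -1.    ] F [-0.7455  0.9376 -3.1805] M [ 0.0619 -0.0251 -0.0023] op 0.2164449670417699
cm [-0.0042 -0.0015  0.058 ]
```

Within 0.6 mm of the start height. Opening part-way, then fully, and backing up.

Call:
move_arm([
  {"gripper": 0, "x": 0, "y": 0, "z": 0.05, "roll": 0},
  {"gripper": 30, "x": 0, "y": 0, "z": 0, "roll": 0},
  {"gripper": 60, "x": 0, "y": 0, "z": 0, "roll": 0},
  {"gripper": 60, "x": 0, "y": 0, "z": 0, "roll": 0},
  {"gripper": 60, "x": 0, "y": 0, "z": 0, "roll": 0},
])

```text
time_s: 23.18
eef_pos: [0.5361, 0.1423, 0.2863]
eef_rot: [-0.0, 0.994, 0.105, 0.0]
wrist_force: [-0.4, -0.3, 0.5]
opening: 0.599
```

Call:
move_arm([
  {"gripper": 60, "x": 0, "y": 0, "z": -1, "roll": 0},
  {"gripper": 60, "x": 0, "y": 0, "z": -3, "roll": 0},
  {"gripper": 60, "x": 0, "y": 0, "z": -3, "roll": 0},
  {"gripper": 60, "x": 0, "y": 0, "z": -3, "roll": 0},
  {"gripper": 60, "x": 0, "y": 0, "z": 0, "roll": 0},
])

```text
time_s: 23.8
eef_pos: [0.5369, 0.1424, 0.3898]
eef_rot: [0.0, 0.994, 0.106, 0.003]
wrist_force: [0.5, -0.4, -0.4]
opening: 0.601
```

```bash
python3 g.py;python3 - <<'E'
from h import *
o=ctrl.get_obs();w=cam('wrist')['img'];s=cam('side')['img']
z=lambda m,k:cv2.resize(m[:,:,::-1],None,fx=k,fy=k,interpolation=cv2.INTER_CUBIC)
m=np.hstack([z(w[100:400,180:400],1.6)[:480],z(s[140:260,195:305],4)]); cv2.imwrite('pics/s6.png',m);print(m.shape)
E
```

```text
t 23.8 pos [0.5369 0.1424 0.3898] xang 12.118077862469327 toolz [ 0.0065  0.0003 -1.    ] F [ 0.4976 -0.3741 -0.3631] M [-0.0355 -0.0056 -0.025 ] op 0.6006359391078403
(480, 792, 3)
```

View pics/s6.png

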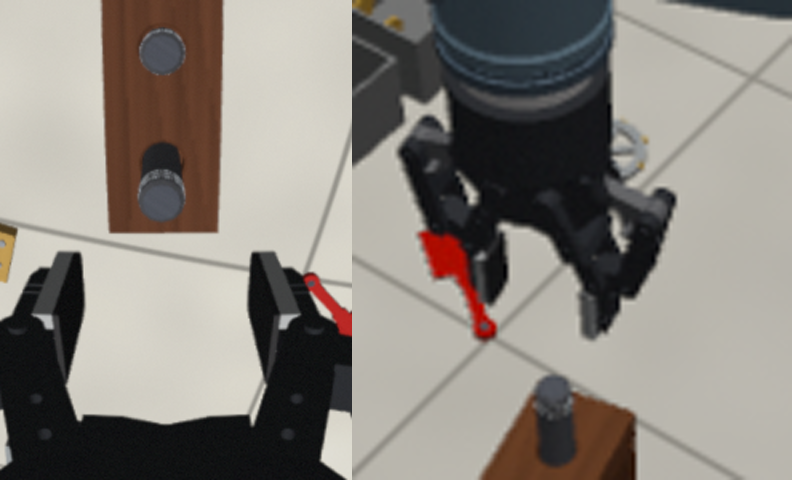

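Drift top in the side view is at (245.5,236), matching the start (245,236). It stands upright, clear of the gripper.

Call:
move_arm([
  {"gripper": 60, "x": 0, "y": 0, "z": 0, "roll": 0},
  {"gripper": 60, "x": 0, "y": 0, "z": 0, "roll": 0},
  {"gripper": 60, "x": 0, "y": 0, "z": 0, "roll": 0},
])

```text
time_s: 24.28
eef_pos: [0.536, 0.1423, 0.3855]
eef_rot: [-0.0, 0.994, 0.105, -0.001]
wrist_force: [0.0, -0.2, 0.8]
opening: 0.603
```

```bash
python3 -c "
from h import *
print(ctrl.hand_in())"
```

```text
the job is handed in; nothing more can be done
None
```

I pushed the slug out with the long drift, stood the drift back in its own hole and handed the job in at about 24 s. No verdict was reported.

- **Finding the bore:** the pin touched the bore's edge with about 3 N, and I moved it sideways by feel until it went in freely.
- **Pushing the slug:** it slid steadily at roughly 16–19 N, and no wrist reading came near the 40 N limit. The push force dropped to nothing just before the pin reached the sleeve's lower end. I then held the pin about 4 mm past that end.
- **Slug in the tray (not seen):** the cameras could not see into the tray under the bridge. I infer the slug is there from that drop in force and from the bore no longer showing bronze.
- **Drift back in its hole:** it went down without resistance, and the gripper let go within 0.5 mm of where it had picked the drift up. The last pictures show it upright, with its top within a pixel of where it started.
- **Everything else:** the arm came no closer to the other objects than planned, and nothing looked moved in the last pictures, though I did not measure each item again.

One disagreement: the wrist camera placed the drift 2–4 mm further along y than the fixed cameras did. I went by the fixed cameras and the feel.

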